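Bed the cold plate in the foam block and check it with the gauge

ROBOT

A 6-joint arm with a two-finger parallel gripper is mounted at the origin on the work surface. World frame = base frame: x ahead of the robot, y to its left, z up, the work surface at z = 0. Lengths are in m, angles in degrees, forces in N, time in s.
With the tool pointing down it reaches from about 0.4 to 0.825 m from the base axis. Payload 7 kg.
Tool frame: the origin (TCP) lies midway between the tips of the shut fingers; the grasp point (between the pads) lies ctrl.grasp_offset behind it (ctrl.grasp_offset is the distance from the TCP to the grasp point, in m); z points along the fingers, y is the line along which they close (so a half turn about z gives the same grasp; the last joint's range is limited). The gripper opens to 88 mm and grips with 3 to 60 N. Pads are 19 mm wide; open, the fingers measure 130 mm over their backs; the gripper's body (78 mm by 193 mm) begins 47 mm behind the grasp point.
Start: joints at [82.512, 20.546, 0.682, 0, -70.136, -16.507], TCP at [0.275, 0.617, 0.227] pointing down, gripper open.
Joint ranges: [-176.03, 176.03], [-82.01, 121.73], [-58.28, 71.71], [-173.87, 95.51], [-174.79, -0.11], [-173.66, 173.66]. Speed limits (degrees/s): [136.94, 136.94, 172.46, 180, 180, 180].

INTERFACE

Orientations are given as [roll, pitch, yaw] about the fixed x, y, z axes, in that order (R = Rz(yaw) Ry(pitch) Rx(roll)).
In Python, from plant import ctrl gives the robot as it stands. The module is installed in compiled form; this text tells all that it offers.
- The arm moves only by the tool send_rows, never from a script. Its argument "increments" is a list that holds one entry, the list of rows, each a list of 4 numbers: the shift along the world's x, y, z normalised to -1 to 1, where 1 is 0.2 m, then the turn about the world's z normalised to -1 to 1, where 1 is 1.5 rad. In form: [[[x, y, z, roll], ...]]. A call has 1 to 12 rows; each row is the pose to reach, as a shift and turn from the pose commanded when the call began; what a row does not reach only later rows make up. A row lasts 1/8 s, in which the tool goes at most 62.5 mm and 10.7 degrees, less where a joint would pass 70% of its speed; a pose out of reach is approached as far as the arm can. A call with a number of a shift or a turn outside -1 to 1 is refused whole. A call with a gripper value outside its range is refused whole. "jaw" is the opening, from 0 (shut) to 1 (fully open), set as the call begins (left out, the last holds). The fingers move at their own pace and stop on an object; the grip force is fixed at half the most. Time passes only in rows, so rows that repeat a pose let the fingers close. It gives the time, the measured TCP pose, the force, the opening and the grip force at its end, in the units of the state.
- ctrl.get_obs(): the state, without advancing time (a new reading comes with each control period).
- ctrl.snapshot(name): name is "side" or "top" or "wrist"; returns the picture (480x640x3 uint8, red, green, blue); there is no depth.
- ctrl.calibration(name): a dict with "mtx" (3x3 intrinsics, pixels), "k1" (the pictures are not rectified: a ray, as slopes to the right and down, at radius r is drawn at 1 + k1 r^2 times it, then the intrinsics apply), "eye" and "attitude" of the camera in the world. Camera axes: x right, y up, looking along -z (the intrinsics and any distortion apply to the point x, -y, -z); pixel columns grow to the right and rows downward; lengths in m; the calibration is good to about 2 mm. A picture is of the moment at which its call begins: read the wrist's pose just before it. calibration takes no time and is no camera call; for the wrist camera it gives the pose at the moment of the call.
- ctrl.close_job(): hands the job in; it is judged then, once.
Trained networks look in the newest picture that a camera, given by its name, has taken for a name from the list of things; names that differ only in an ending like _2 or _b are one class to them, and where a whole thing is asked for, a point or a joint stands for the part that bears it (a point fixed in the world has none). Each returns a list of dicts, best first, with "conf" (0 to 1); they miss things now and then, are a little off and sometimes report something else, mostly with a low value. They report only what shows in the picture. A call takes as long as a camera call. They do not tell look-alikes from the thing itself.
- ctrl.trace(thing, camera): "mask" (480x640 bool, what is visible of it) and "bbox" ([left, top, right, bottom] in pixels, round what is visible of it).
- ctrl.spot_point(thing, camera): "pixel" ([row, column] in pixels: a listed point, or the origin of a listed thing).
The state is a dict: "clock": time; "joint_pos": joint angles; "qvel": joint speeds; "tau": joint torques, N m; "tool_pos": TCP position; "orientation": TCP orientation; "force": force on the tool from outside, world axes, zero at the start; "moment": the same for the moment, N m; "opening": finger opening in m; "gripper_force": force on a finger pad.
Only numpy, scipy, OpenCV 4.12 (cv2) and the standard library are available. Lean on these libraries where they do the work, as an engineer would, in place of code of your own. Each camera call takes 0.05 s, during which the arm holds its last target. There are 200 camera calls.

TASK

Lift the steel canister out of the white foam block's pocket and stand it upright on the red bench top. Then slide the loose metal plate along the block into the pocket and press it down all round until it lies fully home, level and flush with the block's top. Finally press the gauge's black knob down until the gauge foot rests on the plate and let it spring back up, leaving the plate home, the canister standing on the bench and every other thing where it was.

Things in the scene. Friction and masses are not known exactly. Their poses are not given: they have to be found in the camera images.
- block: White foam block fixed to the bench, 170 (its x) x 350 (its y) mm; origin at the centre of its underside, z up. Its flat top, the deck, is 50 mm above the bench and covers y -15 to +175 mm. From y -163 to -15 mm lies a pocket, its floor 8 mm below the deck. A stop wall at its far end (y -175 to -163 mm) rises 12 mm above the deck.
- pocket (a point): Centre of the pocket's floor, at block (0, -89, 42) mm, axes parallel to the block's. The pocket is 116 mm wide (block x) and 148 mm long (block y). Above its two sides stand fences 8 mm thick and 10 mm above the deck, from block y -163 to -55 mm at x +-58, flaring outwards to about x +-81 at y -20 mm. The plate is home when it lies flat on this floor.
- mouth (a point): Middle of the edge where the deck ends and the pocket begins, at block (0, -15, 50) mm. This side of the pocket is open: the plate slides in here, moving towards the block's -y.
- foot0_top (a point): Top of a black rubber foot, a cone 28 mm across with a 10 mm blunt top, in the pocket at block x -36, y -137 mm. Its top starts 3.5 to 6.5 mm above the pocket floor, below the deck, so that a plate slid in rests proud and tilted on the feet. It slides straight down under about 5 N and stays where pushed, down to below the floor.
- foot1_top (a point): Top of a black rubber foot, a cone 28 mm across with a 10 mm blunt top, in the pocket at block x 36, y -137 mm. Its top starts 3.5 to 6.5 mm above the pocket floor, below the deck, so that a plate slid in rests proud and tilted on the feet. It slides straight down under about 5 N and stays where pushed, down to below the floor.
- foot2_top (a point): Top of a black rubber foot, a cone 28 mm across with a 10 mm blunt top, in the pocket at block x -36, y -41 mm. Its top starts 3.5 to 6.5 mm above the pocket floor, below the deck, so that a plate slid in rests proud and tilted on the feet. It slides straight down under about 5 N and stays where pushed, down to below the floor.
- foot3_top (a point): Top of a black rubber foot, a cone 28 mm across with a 10 mm blunt top, in the pocket at block x 36, y -41 mm. Its top starts 3.5 to 6.5 mm above the pocket floor, below the deck, so that a plate slid in rests proud and tilted on the feet. It slides straight down under about 5 N and stays where pushed, down to below the floor.
- plate: Loose flat grey metal plate 110 (x) x 140 (y) x 8 mm, about 0.33 kg, origin at the centre of its underside. It starts flat on the block's deck, turned and shifted a little relative to the block (its y axis roughly along the block's). Home, its top is flush with the deck, 50 mm above the bench. It is too wide to grasp across: push its sides.
- canister: Plain closed steel canister, 54 mm diameter, 95 mm high (straight side to 88 mm), about 0.18 kg; origin at the centre of its underside. It starts standing on the pocket floor among the feet.
- gauge (a joint): Travel of the height gauge's plunger in m: 0 at rest (up), growing as it is pushed down, end of travel 0.030. A spring (about 1 N at rest, 60 N/m) returns it when let go. It reads 0.022 when its foot rests on the plate lying home, less when the plate is proud.
- gauge_knob (a point): Centre of the top face of the plunger's black knob (20 mm diameter), 132 mm above the bench at rest; it moves down with the plunger. It stands over the pocket at block x +42 mm, within 20 mm of the pocket's middle along block y.
- gauge_arm (a point): Middle of the top of the gauge's fixed horizontal arm: 95 mm long along block x, 16 mm wide, from 90 to 104 mm above the bench. It reaches from a column (18 mm thick, on a 50 x 70 mm base, with a dial on top reaching 132 mm) at block x +118 mm to the plunger at block x +42 mm.
- gauge_foot (a point): Centre of the underside of the plunger's flat foot (18 mm diameter), straight below the knob, 72 mm above the bench at rest.
- bowl: Bystander: small steel bowl, 90 mm across, 42 mm high, origin under its centre, on the bench.
- mortar: Bystander: white ceramic mortar bowl, 90 mm across, 50 mm high, origin under its centre, on the bench.
- jug: Bystander: steel jug with wooden lid, 90 mm diameter, 212 mm high, handle reaching 84 mm to its +y; origin under its centre.
- pinch_bowl: Bystander: steel pinch bowl, 64 mm across, 28 mm high, origin under its centre, on the bench close to the block's -x side.
- bottle: Bystander: white plastic bottle, 44 mm diameter, 105 mm high, origin under its centre, on the bench close to the block's +x side.
- stopwatch: Bystander: round steel stopwatch lying flat, 56 mm across, 12 mm high, crown to its +x; origin under its centre.
- spoon: Bystander: steel spoon 170 mm long lying on the bench along its x axis; origin near its middle.
Mind the look-alikes: they are no part of the job. Of the things that look like the plate, the middle-sized one is meant.

How it is judged:
By the outcome, as a careful person would: the job done as asked, in the order asked, and still so for the second after the job is handed in, with the robot touching nothing.
It also fails if it takes over 72 s, if anything falls off the work surface, if the arm or the gripper's body presses on something with over 40 N, if the wrist force passes 120 N, or if a joint passes its speed limit or range.

## Working session

There is one attempt and no reset: what is moved stays moved. The work goes in short steps, Python scripts to look and compute and a tool call to move; the robot and the scene stay as the last step left them, time stands still between calls to the robot, and variables do not carry over. Pictures are saved under pics/ and viewed, at most 10 in all, crops included, and the job is handed in when it is done.

Besides the shell and the picture viewer there is one more tool, called after "Request:" by a JSON object that holds its "name" and its "arguments", one argument or row to a line. send_rows: Moves the arm, as the interface text tells. Its arguments: {"type":"object","properties":{"increments":{"type":"array"},"jaw":{"type":"number"}},"required":["increments"]}

```bash
mkdir -p pics; cat > h.py <<'E'
import numpy as np, cv2
from plant import ctrl
def snap(n,f=None):
    im=ctrl.snapshot(n)
    if f: cv2.imwrite('pics/'+f,im[:,:,::-1])
    return im
def R(c):
    a=np.array(c['attitude'],float)
    if a.shape==(3,3): return a
    from scipy.spatial.transform import Rotation as Ro
    return Ro.from_euler('xyz',a,degrees=True).as_matrix()
def w(c,px,z):
    """pixel (row,col) -> world at height z"""
    K=np.array(c['mtx']);x=(px[1]-K[0,2])/K[0,0];y=(px[0]-K[1,2])/K[1,1]
    rd=np.hypot(x,y);r=rd
    for _ in range(20): r=rd/(1+c['k1']*r*r)
    s=r/rd if rd>0 else 1
    d=R(c)@np.array([x*s,-y*s,-1]);e=np.array(c['eye'])
    return e+d*(z-e[2])/d[2]
def p(c,X):
    v=R(c).T@(np.array(X)-np.array(c['eye']));x,y=v[0]/-v[2],-v[1]/-v[2]
    s=1+c['k1']*(x*x+y*y);K=np.array(c['mtx'])
    return np.array([K[1,1]*y*s+K[1,2],K[0,0]*x*s+K[0,2]])
E
python3 - <<'E'
from h import *
print(ctrl.get_obs(), ctrl.grasp_offset)
a=[snap(n) for n in('top','side')]
cv2.imwrite('pics/top.png',a[0][:,:,::-1]);cv2.imwrite('pics/side.png',a[1][:,:,::-1])
for n in('top','side'):
    c=ctrl.calibration(n);print(n,c)
    for t,z in [('pocket',.042),('mouth',.05),('foot0_top',.047),('foot1_top',.047),('foot2_top',.047),('foot3_top',.047),('plate',.05),('canister',.042),('gauge_knob',.132),('gauge_arm',.104),('block',0),('bowl',0),('mortar',0),('jug',0),('pinch_bowl',0),('bottle',0),('stopwatch',0),('spoon',0)]:
        print(t,[(np.round(q['pixel'],0).tolist(),round(q['conf'],2),np.round(w(c,q['pixel'],z)[:2],3).tolist()) for q in ctrl.spot_point(t,n)[:3]])
E
```

```text
{'clock': 0.0, 'joint_pos': array([ 8.25111530e+01,  2.05922911e+01,  6.32686693e-01, -1.93961025e-02,
       -7.01359136e+01, -1.65060605e+01]), 'qvel': array([-0.04755135, -0.05517021,  0.06028292,  0.02611134, -0.00102773,
       -0.00640872]), 'tau': array([ 1.87517021e-04, -5.82708442e+01,  2.93043888e+01,  6.99652523e+00,
        6.87154839e-03, -1.69074842e-04]), 'tool_pos': array([0.27433021, 0.61619461, 0.22560705]), 'orientation': array([ 1.79903238e+02, -9.65881527e-03, -2.40015051e+01]), 'force': array([0.70172703, 0.34260083, 0.39213299]), 'moment': array([-0.00300865,  0.03289508, -0.01263261]), 'gripper_force': 0.0, 'opening': 0.08745417538696919} 0.0188
top {'mtx': array([[438.25661817,   0.        , 316.26173375],
       [  0.        , 438.25661817, 234.67591158],
       [  0.        ,   0.        ,   1.        ]]), 'k1': -0.07919616159983046, 'eye': array([0.38724435, 0.03357178, 1.18058451]), 'attitude': array([  5.16698375,   0.59832497, -90.54953391])}
pocket []
mouth [([218.0, 333.0], 0.74, [0.533, -0.001])]
foot0_top [([239.0, 379.0], 0.45, [0.477, -0.118]), ([
[... 2122 characters left out ...]
]), ([187.0, 184.0], 0.56, [0.248, 0.38])]
canister [([281.0, 351.0], 0.59, [0.514, -0.085])]
gauge_knob [([245.0, 376.0], 0.45, [0.57, -0.082])]
gauge_arm [([253.0, 392.0], 0.89, [0.604, -0.097])]
block [([257.0, 340.0], 0.63, [0.537, 0.018])]
bowl [([423.0, 369.0], 0.67, [0.405, -0.373]), ([211.0, 239.0], 0.36, [0.365, 0.281])]
mortar [([360.0, 471.0], 0.63, [0.66, -0.35])]
jug [([174.0, 263.0], 0.72, [0.478, 0.399])]
pinch_bowl [([264.0, 290.0], 0.88, [0.42, 0.05]), ([360.0, 468.0], 0.31, [0.654, -0.345])]
bottle [([231.0, 388.0], 0.84, [0.692, 0.045])]
stopwatch [([211.0, 238.0], 0.73, [0.363, 0.28]), ([252.0, 390.0], 0.15, [0.659, -0.018])]
spoon [([178.0, 334.0], 0.95, [0.657, 0.294])]
```

View pics/top.png

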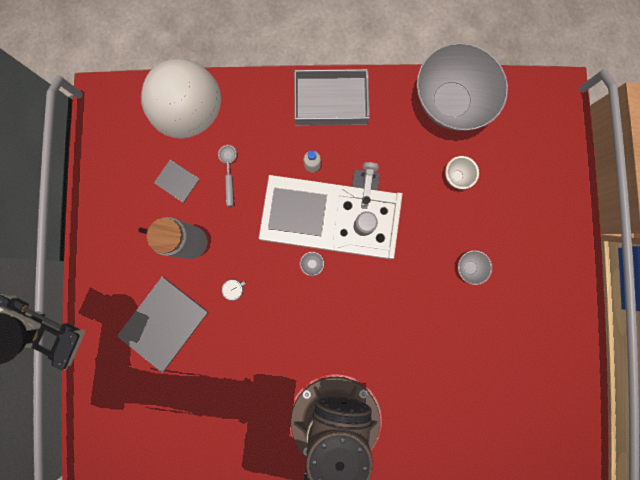

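View pics/side.png

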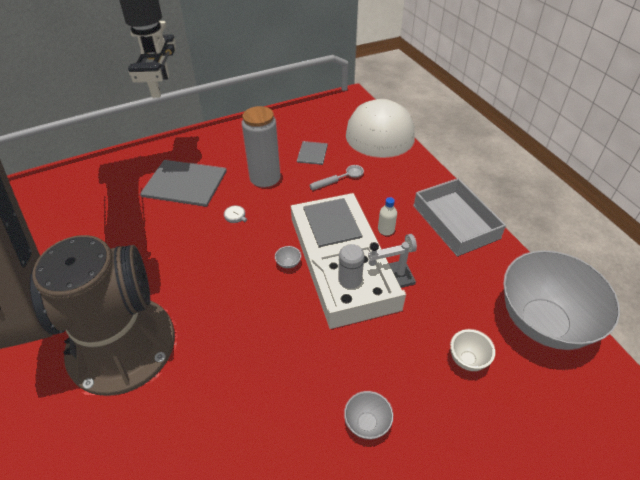

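```bash
cat > fit.py <<'E'
from h import *
from scipy.optimize import minimize
def hullm(pts):
    m=np.zeros((480*4,640*4),np.uint8)
    cv2.fillConvexPoly(m,cv2.convexHull(np.round(pts).astype(np.int32)),1);return m
def hull_of(mask):
    k=(mask.astype(np.uint8)); n,l,s,_=cv2.connectedComponentsWithStats(k)
    k=(l==1+np.argmax(s[1:,4])).astype(np.uint8)
    ys,xs=np.nonzero(cv2.resize(k,None,fx=4,fy=4,interpolation=cv2.INTER_NEAREST)); return np.c_[xs,ys]
def world(pts,pose):
    a=np.radians(pose[2]);c,s=np.cos(a),np.sin(a);pts=np.array(pts,float)
    return np.c_[pose[0]+c*pts[:,0]-s*pts[:,1],pose[1]+s*pts[:,0]+c*pts[:,1],pts[:,2]]
def fit(model,masks,p0):
    """masks: list of (cam,mask); maximise IoU of convex hulls"""
    H=[(ctrl.calibration(c),hullm(hull_of(m))) for c,m in masks]
    def cost(q):
        t=0
        for c,h in H:
            P=np.array([p(c,X)[::-1]*4+1.5 for X in world(model,(q[0]*.01+p0[0],q[1]*.01+p0[1],q[2]*5+p0[2]))])
            g=hullm(P);t+=1-(g&h).sum()/max(1,(g|h).sum())
        return t
    r=minimize(cost,[0,0,0],method='Nelder-Mead',options=dict(initial_simplex=[[0,0,0],[1,0,0],[0,1,0],[0,0,1]],xatol=.005,fatol=1e-5))
    q=r.x;return np.array([q[0]*.01+p0[0],q[1]*.01+p0[1],q[2]*5+p0[2]]),r.fun/len(H)
def box(x,y,z0,z1): return [(a,b,c) for a in x for b in y for c in(z0,z1)]
E
python3 - <<'E'
from fit import *
ims={n:snap(n) for n in('top','side')}
def near(t,n,X):
    c=ctrl.calibration(n);px=p(c,X)
    L=[q for q in ctrl.trace(t,n)]
    L=[(np.hypot((q['bbox'][1]+q['bbox'][3])/2-px[0],(q['bbox'][0]+q['bbox'][2])/2-px[1]),q) for q in L]
    return min(L,key=lambda a:a[0])[1]['mask'] if L else None
bm=box((-.085,.085),(-.175,.175),0,.05)+box((-.066,.066),(-.175,-.163),.05,.062)
pm=box((-.055,.055),(-.07,.07),.05,.058)
for nm,t,m,X in(('block','block',bm,(.533,.0,.03)),('plate','plate',pm,(.548,.087,.05))):
    M=[(n,near(t,n,X)) for n in('top','side')]
    for S in(M[:1],M[1:],M): print(nm,[s[0] for s in S],fit(m,S,(X[0],X[1],-9.)))
cr=ims['top'][165:270,250:415];cv2.imwrite('pics/crop.png',cv2.resize(cr,None,fx=4.8,fy=4.8,interpolation=cv2.INTER_CUBIC)[:,:,::-1])
E
```

```text
block ['top'] (array([ 5.38981585e-01,  7.58581456e-03, -8.40950761e+00]), np.float64(0.03681893045611917))
block ['side'] (array([ 5.38087454e-01,  4.07520586e-03, -8.65145525e+00]), np.float64(0.04372661387566357))
block ['top', 'side'] (array([ 5.38765058e-01,  7.52014212e-03, -8.25248949e+00]), np.float64(0.04219287819590012))
plate ['top'] (array([ 0.54964104,  0.09330968, -7.77683621]), np.float64(0.034212309135442154))
plate ['side'] (array([ 0.54987594,  0.09127106, -8.22646478]), np.float64(0.0194088544970189))
plate ['top', 'side'] (array([ 0.54989147,  0.09193321, -8.80705022]), np.float64(0.03055656847024596))
```

View pics/crop.png

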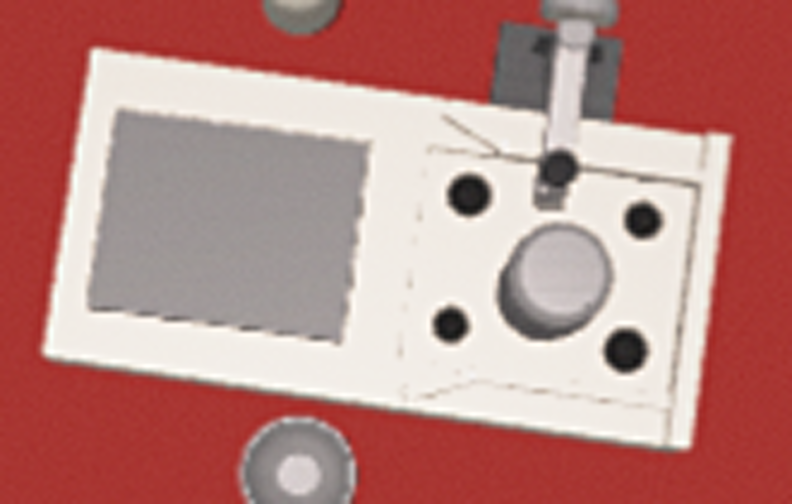

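The three plate look-alikes in the top view are the large one at (row 326, col 165), the small one at (182, 176) and the middle one at (211, 300). The middle one is meant: the crop shows it lying on the block's deck, roughly 110x140 mm. The canister top is at about (221, 367) and the gauge knob at (199, 366).

```bash
python3 - <<'E'
from fit import *
th=np.linspace(0,2*np.pi,24)
cy=[(.027*np.cos(t),.027*np.sin(t),z) for t in th for z in(.042,.13)]+[(.02*np.cos(t),.02*np.sin(t),.137) for t in th]
M=[]
for n in('top','side'):
    snap(n);L=ctrl.trace('canister',n);print(n,[(q['bbox'],round(q['conf'],2)) for q in L])
    X=p(ctrl.calibration(n),(.516,-.075,.1))
    q=min(L,key=lambda q:np.hypot((q['bbox'][1]+q['bbox'][3])/2-X[0],(q['bbox'][0]+q['bbox'][2])/2-X[1]))
    M.append((n,q['mask']))
    r=fit(cy,M[-1:],(.516,-.075,0));print(r)
r=fit(cy,M,(.516,-.075,0));print(r)
B=np.array([.5387,.0065]);a=np.radians(-8.4)
d=r[0][:2]-B;print('in block',d@[np.cos(a),np.sin(a)],d@[-np.sin(a),np.cos(a)])
print(ctrl.get_obs()['tool_pos'],ctrl.get_obs()['clock'])
E
```

```text
top [([355.5, 211.3, 377.4, 237.0], 0.65)]
(array([ 0.5129539 , -0.07881219,  7.70164397]), np.float64(0.05057560470831712))
side [([337.6, 245.7, 365.2, 289.9], 0.73)]
(array([ 0.51196447, -0.07982786,  4.39918818]), np.float64(0.0431942564585418))
(array([ 0.51301381, -0.07937847,  2.4220613 ]), np.float64(0.05443647853300221))
in block -0.012865247071629336 -0.08870950764126137
[0.27448753 0.61663809 0.22651475] 2.4
```

Request:
{"name": "send_rows", "arguments": {
  "increments": [
    [[0,0,0.15,0],[0.1,-0.3,0.37,0],[0.3,-0.6,0.37,0],[0.5,-0.9,0.37,0.05],[0.7,-1,0.37,0.1],[0.9,-1,0.37,0.18],[1,-1,0.37,0.18],[1,-1,0.37,0.18]]
  ],
  "jaw": 1
}}

```text
clock: 3.4
tool_pos: [0.4754, 0.4164, 0.2997]
orientation: [179.9, 0.0, -8.7]
force: [0.4, 0.6, 0.0]
opening: 0.0874
gripper_force: 0.0
```

Request:
{"name": "send_rows", "arguments": {
  "increments": [
    [[0.05,-0.3,0,0],[0.05,-0.6,0,0],[0.1,-0.9,0,0],[0.1,-1,0,0]]
  ]
}}

```text
clock: 3.9
tool_pos: [0.4937, 0.2148, 0.3012]
orientation: [-180.0, -0.0, -8.6]
force: [0.1, 0.3, -1.4]
opening: 0.0876
gripper_force: 0.0
```

Request:
{"name": "send_rows", "arguments": {
  "increments": [
    [[0.05,-0.3,0,0],[0.05,-0.6,0,0],[0.09,-0.9,0,0],[0.09,-1,0,0],[0.09,-1,0,0]]
  ]
}}

```text
clock: 4.53
tool_pos: [0.5122, 0.0164, 0.3007]
orientation: [-180.0, -0.0, -8.6]
force: [-0.6, -0.0, -0.0]
opening: 0.0876
gripper_force: 0.0
```

```bash
python3 - <<'E'
from h import *
print(ctrl.get_obs()['tool_pos'])
c=ctrl.calibration('wrist');snap('wrist','w1.png');print(c['eye'],c['attitude'])
for t,z in [('pocket',.042),('mouth',.05),('foot0_top',.047),('foot1_top',.047),('foot2_top',.047),('foot3_top',.047),('plate',.05),('canister',.042),('gauge_knob',.132),('gauge_arm',.104),('block',0)]:
    print(t,[(np.round(q['pixel'],0).tolist(),round(q['conf'],2),np.round(w(c,q['pixel'],z)[:2],4).tolist()) for q in ctrl.spot_point(t,'wrist')[:2]])
E
```

```text
[0.51221179 0.01636797 0.30065778]
[0.58676903 0.00441936 0.45953565] [-1.63195877e+01 -8.11808294e-02 -9.85826733e+01]
pocket [([163.0, 416.0], 0.73, [0.5246, -0.0816]), ([262.0, 8.0], 0.36, [0.4868, 0.3495])]
mouth [([169.0, 341.0], 0.77, [0.5309, -0.0095]), ([123.0, 416.0], 0.18, [0.5627, -0.0835])]
foot0_top [([204.0, 462.0], 0.63, [0.4798, -0.1219]), ([164.0, 417.0], 0.18, [0.5242, -0.0818])]
foot1_top [([128.0, 471.0], 0.59, [0.5507, -0.135])]
foot2_top [([200.0, 364.0], 0.69, [0.4979, -0.0273])]
foot3_top [([125.0, 374.0], 0.97, [0.5666, -0.0452]), ([121.0, 435.0], 0.69, [0.5615, -0.1018])]
plate [([161.0, 234.0], 0.74, [0.5531, 0.089])]
canister [([177.0, 414.0], 0.89, [0.5119, -0.0786]), ([131.0, 470.0], 0.46, [0.5472, -0.1355])]
gauge_knob [([119.0, 436.0], 0.94, [0.568, -0.0811]), ([177.0, 412.0], 0.24, [0.528, -0.0597])]
gauge_arm [([72.0, 430.0], 0.87, [0.6033, -0.0866])]
block [([159.0, 322.0], 0.57, [0.537, 0.0073])]
```

View pics/w1.png

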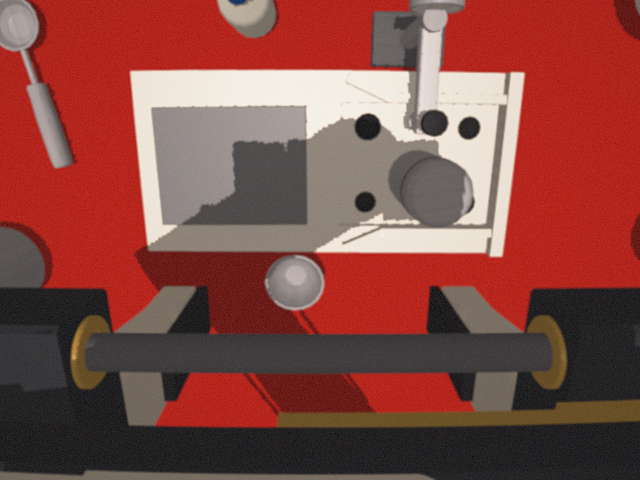

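Request:
{"name": "send_rows", "arguments": {
  "increments": [
    [[0,-0.3,0,0],[0,-0.475,-0.1,0],[0,-0.475,-0.4,0],[0,-0.475,-0.7,0],[0,-0.475,-0.9,0],[0,-0.475,-1,0],[0,-0.475,-1,0]]
  ]
}}

```text
clock: 6.0
tool_pos: [0.5114, -0.0786, 0.0991]
orientation: [179.9, 0.2, -8.5]
force: [-0.2, 0.4, -0.4]
opening: 0.0877
gripper_force: 0.0
```

Request:
{"name": "send_rows", "arguments": {
  "increments": [
    [[0,0,-0.04,0],[0,0,-0.04,0]]
  ]
}}

```text
clock: 6.25
tool_pos: [0.5128, -0.0783, 0.0929]
orientation: [-180.0, -0.0, -8.5]
force: [1.7, -0.3, 0.3]
opening: 0.0879
gripper_force: 0.0
```

Request:
{"name": "send_rows", "arguments": {
  "increments": [
    [[0,0,0,0],[0,0,0,0],[0,0,0,0],[0,0,0,0],[0,0,0,0],[0,0,0,0]]
  ],
  "jaw": 0
}}

```text
clock: 7.0
tool_pos: [0.5125, -0.0784, 0.0927]
orientation: [180.0, -0.0, -8.5]
force: [-0.7, -0.3, 3.0]
opening: 0.0534
gripper_force: 30.0
```

Request:
{"name": "send_rows", "arguments": {
  "increments": [
    [[0,0,0.1,0],[0,0,0.3,0],[0,0,0.4,0],[0,-0.2,0.4,0],[-0.06,-0.45,0.4,0],[-0.06,-0.7,0.4,0],[-0.06,-0.96,0.3,0],[-0.06,-0.96,0.1,0],[-0.06,-0.96,-0.1,0],[-0.06,-0.96,-0.18,0],[-0.06,-0.96,-0.205,0],[-0.06,-0.96,-0.205,0]]
  ]
}}

```text
clock: 8.5
tool_pos: [0.5013, -0.2703, 0.0524]
orientation: [180.0, -0.1, -8.5]
force: [-0.2, 0.1, -1.6]
opening: 0.0537
gripper_force: 30.0
```

```bash
python3 - <<'E'
from ctypes import *
from h import *
o=ctrl.get_obs();print(o['tool_pos'],o['orientation'],o['force'],o['opening'])
a=snap('side');cv2.imwrite('pics/side2.png',cv2.resize(a[200:440,220:500],None,fx=2.5,fy=2.5)[:,:,::-1])
E
```

```text
[ 0.50129547 -0.2703345   0.05240466] [ 1.79986385e+02 -6.29709728e-02 -8.48675540e+00] [-0.20848774  0.08233281 -1.57907252] 0.05370185269250902
```

View pics/side2.png

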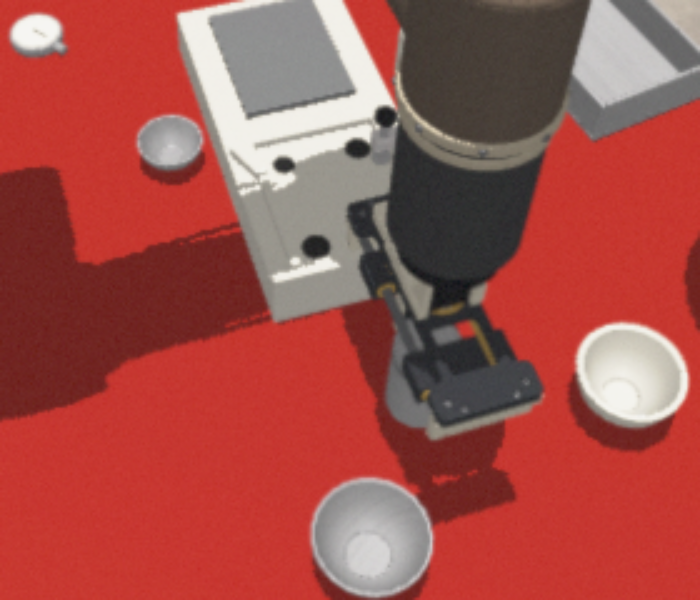

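The canister is held upright in the fingers, its base near (418, 400) in the crop. The force still reads its full weight, so I'll lower it to contact.

Request:
{"name": "send_rows", "arguments": {
  "increments": [
    [[0,0,-0.006,0],[0,0,-0.01,0],[0,0,-0.01,0]]
  ]
}}

```text
clock: 8.93
tool_pos: [0.5012, -0.2705, 0.0507]
orientation: [180.0, -0.1, -8.5]
force: [0.3, 1.4, 6.9]
opening: 0.0536
gripper_force: 30.0
```

Request:
{"name": "send_rows", "arguments": {
  "increments": [
    [[0,0,0,0],[0,0,0,0],[0,0,0,0],[0,0,0.02,0],[0,0,0.2,0],[0,0,0.5,0],[0,0,0.8,0],[0,0,0.8,0]]
  ],
  "jaw": 1
}}

```text
clock: 9.93
tool_pos: [0.5033, -0.2713, 0.2156]
orientation: [179.9, -0.6, -8.5]
force: [0.0, 0.2, -1.3]
opening: 0.0878
gripper_force: 0.0
```

```bash
python3 - <<'E'
from fit import *
o=ctrl.get_obs();print(o['tool_pos'],o['joint_pos'],o['force'])
th=np.linspace(0,2*np.pi,24)
cy=[(.027*np.cos(t),.027*np.sin(t),z) for t in th for z in(0,.088)]+[(.02*np.cos(t),.02*np.sin(t),.095) for t in th]
snap('side');L=ctrl.trace('canister','side');print([(q['bbox'],round(q['conf'],2)) for q in L])
X=p(ctrl.calibration('side'),(.5,-.27,.045));q=min(L,key=lambda q:np.hypot((q['bbox'][1]+q['bbox'][3])/2-X[0],(q['bbox'][0]+q['bbox'][2])/2-X[1]))
print(fit(cy,[('side',q['mask'])],(.5,-.27,0)))
E
```

```text
[ 0.50326596 -0.27134797  0.21556305] [ -8.67309083  10.96763943 -14.05739606   0.09319119 -64.40487323
  90.14628403] [ 0.03721444  0.16984686 -1.25718294]
[([376.5, 328.9, 408.1, 372.9], 0.81)]
(array([ 0.50134536, -0.27190904,  1.04401701]), np.float64(0.04234721471065439))
```

Request:
{"name": "send_rows", "arguments": {
  "increments": [
    [[0,0.2,0.0,-0.12],[0.05,0.4,0,-0.24],[0.1,0.6,0,-0.36],[0.15,0.8,0,-0.48],[0.2,1,0,-0.6],[0.2,1,0,-0.72],[0.2,1,0,-0.84],[0.2,1,0,-0.9],[0.2,1,0,-0.9]]
  ],
  "jaw": 0.62
}}

```text
clock: 11.15
tool_pos: [0.5397, -0.0704, 0.208]
orientation: [179.8, -0.0, -85.8]
force: [-0.1, -0.3, 0.2]
opening: 0.0542
gripper_force: 0.0
```

Request:
{"name": "send_rows", "arguments": {
  "increments": [
    [[0.05,0.3,0,-0.1],[0.1,0.6,0,-0.147],[0.12,0.9,0,-0.147],[0.12,1,0,-0.147],[0.12,1,0,-0.147]]
  ]
}}

```text
clock: 11.78
tool_pos: [0.564, 0.1306, 0.2086]
orientation: [179.9, -0.1, -98.3]
force: [0.4, 0.3, -0.1]
opening: 0.0542
gripper_force: 0.0
```

```bash
python3 - <<'E'
from fit import *
o=ctrl.get_obs();print(o['tool_pos'],o['orientation'],o['opening'])
c=ctrl.calibration('wrist');snap('wrist','w2.png')
bm=box((-.085,.085),(-.175,.175),0,.05)+box((-.066,.066),(-.175,-.163),.05,.062)
pm=box((-.055,.055),(-.07,.07),.05,.058)
for t,m,X in(('plate',pm,(.55,.092)),):
    L=ctrl.trace(t,'wrist');print(t,[(q['bbox'],round(q['conf'],2)) for q in L])
    print(fit(m,[('wrist',L[0]['mask'])],(X[0],X[1],-8.4)))
E
```

```text
[0.56403592 0.13063581 0.20859983] [ 1.79919389e+02 -5.90898262e-02 -9.82982148e+01] 0.05424175365300948
plate [([253.1, 61.3, 412.5, 256.7], 0.7)]
(array([ 0.5489951 ,  0.08998123, -8.3776916 ]), np.float64(0.012144269537007313))
```

View pics/w2.png

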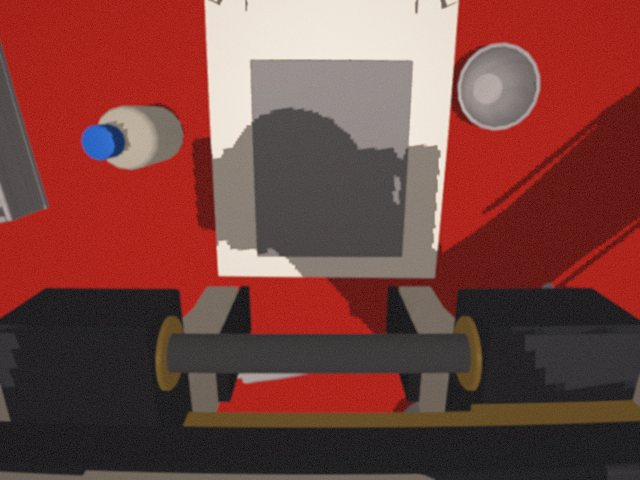

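The plate lies on the deck, with top-face corners near (256, 257), (256, 404), (60, 251) and (60, 412) as row, col. The deck's near corners are at about (275, 218) and (275, 438).

```bash
python3 - <<'E'
from h import *
c=ctrl.calibration('wrist')
for l,px,z in [('deck+x',(275,218),.05),('deck-x',(275,438),.05),('deckfar+x',(2,205),.05),('deckfar-x',(2,459),.05),('pl+x',(256,257),.058),('pl-x',(256,404),.058),('plf+x',(60,251),.058),('plf-x',(60,412),.058)]:
    X=w(c,px,z)[:2];d=X-[.5387,.0065];a=np.radians(-8.4)
    print(l,X.round(4),'block',np.round([d@[np.cos(a),np.sin(a)],d@[-np.sin(a),np.cos(a)]],4))
E
```

```text
deck+x [0.6484 0.1642] block [0.0855 0.1721]
deck-x [0.4768 0.1897] block [-0.088   0.1722]
deckfar+x [ 0.6171 -0.0293] block [ 0.0828 -0.0239]
deckfar-x [ 0.4476 -0.0046] block [-0.0885 -0.0243]
pl+x [0.6134 0.1507] block [0.0529 0.1535]
pl-x [0.5033 0.167 ] block [-0.0584  0.1536]
plf+x [0.5921 0.0132] block [0.0518 0.0144]
plf-x [0.4847 0.0289] block [-0.0567  0.0143]
```

Request:
{"name": "send_rows", "arguments": {
  "increments": [
    [[0,0.28,0,0],[0,0.28,-0.3,0],[0,0.28,-0.6,0],[0,0.28,-0.72,0],[0,0.28,-0.74,0],[0,0.28,-0.74,0]]
  ]
}}

```text
clock: 12.62
tool_pos: [0.5652, 0.185, 0.0624]
orientation: [-179.9, 0.0, -98.5]
force: [0.1, -0.2, 0.5]
opening: 0.0545
gripper_force: 0.0
```

Request:
{"name": "send_rows", "arguments": {
  "increments": [
    [[0,0,-0.05,0],[-0.01,-0.07,-0.05,0],[-0.021,-0.14,-0.05,0],[-0.031,-0.21,-0.05,0],[-0.042,-0.28,-0.05,0],[-0.052,-0.35,-0.05,0],[-0.063,-0.42,-0.05,0],[-0.073,-0.49,-0.05,0],[-0.084,-0.56,-0.05,0],[-0.09,-0.6,-0.05,0],[-0.09,-0.6,-0.05,0]]
  ]
}}

```text
clock: 14.0
tool_pos: [0.5459, 0.0647, 0.0513]
orientation: [179.9, -0.0, -98.6]
force: [0.2, 0.4, -0.2]
opening: 0.0544
gripper_force: 0.0
```

```bash
python3 - <<'E'
from fit import *
o=ctrl.get_obs();print(o['tool_pos'],o['orientation'],o['force'])
a=snap('side');cv2.imwrite('pics/side3.png',cv2.resize(a[190:340,250:450],None,fx=3.6,fy=3.6,interpolation=cv2.INTER_CUBIC)[:,:,::-1])
E
```

```text
[0.54590512 0.06466639 0.05134114] [ 1.79943773e+02 -4.14040708e-02 -9.85648458e+01] [ 0.16968321  0.40106262 -0.23255067]
```

View pics/side3.png

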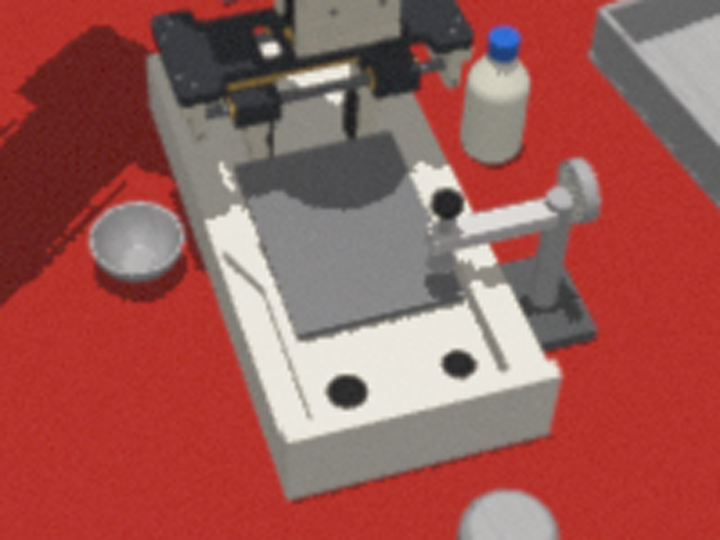

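The plate is in the funnel, clear of the fences: its leading edge runs from (335, 300) to (300, 460) in the crop. Pushing on.

Request:
{"name": "send_rows", "arguments": {
  "increments": [
    [[-0.008,-0.05,0,0],[-0.016,-0.1,0,0],[-0.023,-0.15,0,0],[-0.03,-0.2,0,0],[-0.037,-0.25,0,0],[-0.044,-0.29,0,0],[-0.048,-0.32,0,0],[-0.048,-0.32,0,0]]
  ]
}}

```text
clock: 15.05
tool_pos: [0.5367, 0.0011, 0.0515]
orientation: [180.0, -0.0, -98.5]
force: [0.0, 0.3, 0.3]
opening: 0.0544
gripper_force: 0.0
```

```bash
python3 - <<'E'
from fit import *
o=ctrl.get_obs();print(o['tool_pos'],o['orientation'],o['force'],o['moment'])
a=snap('side');cv2.imwrite('pics/side4.png',cv2.resize(a[220:340,260:440],None,fx=4.4,fy=4.4,interpolation=cv2.INTER_CUBIC)[:,:,::-1])
E
```

```text
[0.53666026 0.00105301 0.0515476 ] [ 1.79980853e+02 -1.96063748e-02 -9.85388968e+01] [0.04778757 0.29410837 0.29187641] [ 0.09269062 -0.02844662  0.0087877 ]
```

View pics/side4.png

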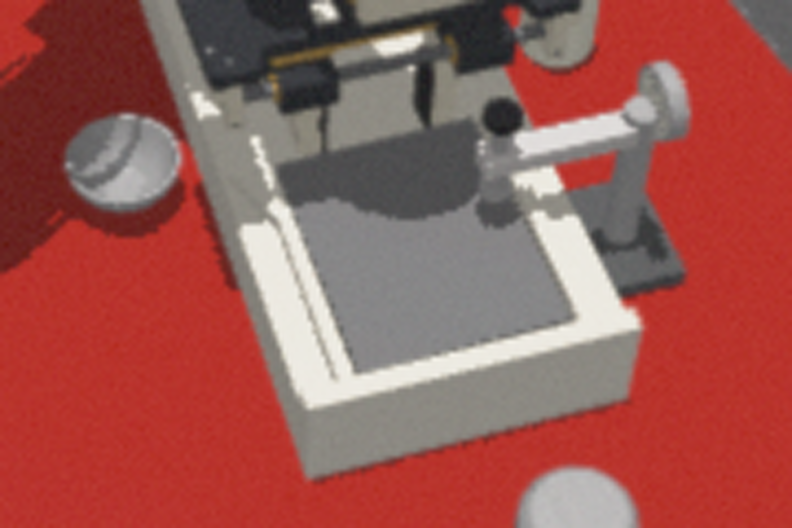

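The plate is in the pocket, its leading edge along the stop wall from (372, 355) to (320, 575) in the crop. I'll nudge the last few millimetres and watch the force.

Request:
{"name": "send_rows", "arguments": {
  "increments": [
    [[-0.002,-0.012,0,0],[-0.002,-0.012,0,0]]
  ]
}}

```text
clock: 15.35
tool_pos: [0.5367, -0.0007, 0.0516]
orientation: [-180.0, 0.0, -98.5]
force: [0.5, 0.0, 0.4]
opening: 0.0542
gripper_force: 0.2
```

Request:
{"name": "send_rows", "arguments": {
  "increments": [
    [[-0.001,-0.01,0,0],[-0.001,-0.01,0,0]]
  ]
}}

```text
clock: 15.6
tool_pos: [0.5364, -0.0027, 0.0516]
orientation: [-180.0, 0.0, -98.5]
force: [1.3, 1.4, 0.4]
opening: 0.0542
gripper_force: 0.7
```

```bash
python3 - <<'E'
from h import *
c=ctrl.calibration('wrist');a=snap('wrist');o=ctrl.get_obs();print(o['tool_pos'],o['force'])
cv2.imwrite('pics/w4.png',a[0:330,60:640][:,:,::-1])
E
```

```text
[ 0.53644418 -0.00268111  0.05162852] [1.05919383 1.49836271 0.67301399]
```

View pics/w4.png

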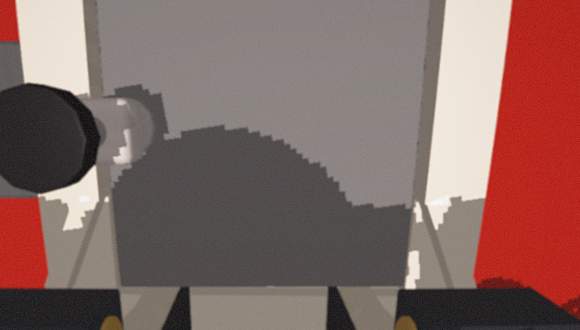

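Request:
{"name": "send_rows", "arguments": {
  "increments": [
    [[0,0.01,0.03,0],[0,0.01,0.06,0],[-0.013,-0.09,0.06,0],[-0.013,-0.09,0.03,0],[-0.013,-0.09,0.03,0]]
  ]
}}

```text
clock: 16.27
tool_pos: [0.5331, -0.0214, 0.057]
orientation: [179.9, -0.0, -98.6]
force: [0.4, 0.4, -0.7]
opening: 0.0543
gripper_force: 0.0
```

Request:
{"name": "send_rows", "arguments": {
  "increments": [
    [[0,0,-0.01,0],[0,0,-0.02,0],[0,0,-0.02,0]]
  ]
}}

```text
clock: 16.65
tool_pos: [0.5338, -0.0208, 0.0537]
orientation: [-180.0, -0.0, -98.5]
force: [-1.6, -1.3, 4.1]
opening: 0.0544
gripper_force: 1.9
```

Request:
{"name": "send_rows", "arguments": {
  "increments": [
    [[0,0,-0.005,0],[0,0,-0.01,0],[0,0,-0.01,0]]
  ]
}}

```text
clock: 17.02
tool_pos: [0.5339, -0.0206, 0.052]
orientation: [-180.0, -0.0, -98.5]
force: [-2.4, 0.2, 6.9]
opening: 0.0542
gripper_force: 3.3
```

Request:
{"name": "send_rows", "arguments": {
  "increments": [
    [[0,0,-0.005,0],[0,0,-0.01,0],[0,0,-0.012,0],[0,0,-0.012,0]]
  ]
}}

```text
clock: 17.52
tool_pos: [0.5339, -0.0206, 0.0507]
orientation: [-180.0, -0.0, -98.5]
force: [-6.3, 1.2, 18.3]
opening: 0.0545
gripper_force: 9.5
```

Request:
{"name": "send_rows", "arguments": {
  "increments": [
    [[0,0,-0.005,0],[0,0,-0.005,0]]
  ]
}}

```text
clock: 17.77
tool_pos: [0.5339, -0.0206, 0.0506]
orientation: [-179.9, -0.0, -98.4]
force: [-9.7, 1.6, 28.7]
opening: 0.0545
gripper_force: 14.3
```

Request:
{"name": "send_rows", "arguments": {
  "increments": [
    [[0,0,0.2,0],[0,0,0.5,0],[0,0,0.55,0],[-0.045,-0.3,0.55,0],[-0.086,-0.574,0.55,0],[-0.086,-0.574,0.55,0],[-0.086,-0.574,0.3,0],[-0.086,-0.574,0.1,0],[-0.086,-0.574,0.05,0],[-0.086,-0.574,0.05,0]]
  ]
}}

```text
clock: 19.02
tool_pos: [0.5167, -0.1352, 0.0581]
orientation: [180.0, -0.0, -98.5]
force: [0.7, 0.0, 0.4]
opening: 0.0543
gripper_force: 0.0
```

Request:
{"name": "send_rows", "arguments": {
  "increments": [
    [[0,0,-0.01,0],[0,0,-0.02,0],[0,0,-0.03,0],[0,0,-0.03,0]]
  ]
}}

```text
clock: 19.52
tool_pos: [0.5175, -0.1355, 0.0532]
orientation: [-179.9, 0.0, -98.5]
force: [0.3, 1.0, 3.7]
opening: 0.0542
gripper_force: 2.1
```

Request:
{"name": "send_rows", "arguments": {
  "increments": [
    [[0,0,-0.005,0],[0,0,-0.01,0],[0,0,-0.01,0]]
  ]
}}

```text
clock: 19.9
tool_pos: [0.5175, -0.1357, 0.0513]
orientation: [-179.9, 0.0, -98.5]
force: [-0.2, 0.1, 5.9]
opening: 0.0542
gripper_force: 2.9
```

Request:
{"name": "send_rows", "arguments": {
  "increments": [
    [[0,0,-0.005,0],[0,0,-0.009,0],[0,0,-0.012,0],[0,0,-0.012,0]]
  ]
}}

```text
clock: 20.4
tool_pos: [0.5175, -0.1357, 0.0503]
orientation: [-179.8, -0.0, -98.5]
force: [-5.5, 2.0, 20.4]
opening: 0.0541
gripper_force: 10.7
```

Request:
{"name": "send_rows", "arguments": {
  "increments": [
    [[0,0,-0.006,0],[0,0,-0.006,0]]
  ]
}}

```text
clock: 20.65
tool_pos: [0.5176, -0.1357, 0.0502]
orientation: [-179.8, -0.0, -98.4]
force: [-9.6, 4.3, 33.7]
opening: 0.0542
gripper_force: 16.8
```

Request:
{"name": "send_rows", "arguments": {
  "increments": [
    [[0,0,0.2,0],[0,0,0.5,0],[0,0,0.56,0],[0.045,0.3,0.56,0],[0.086,0.574,0.56,0],[0.086,0.574,0.56,0],[0.086,0.574,0.3,0],[0.086,0.574,0.1,0],[0.086,0.574,0.03,0],[0.086,0.574,0.02,0],[0.086,0.574,0.01,0],[0.086,0.574,0.005,0]]
  ]
}}

```text
clock: 22.15
tool_pos: [0.5339, -0.0212, 0.0501]
orientation: [-180.0, -0.0, -98.5]
force: [-11.2, 1.6, 29.5]
opening: 0.0544
gripper_force: 14.4
```

Request:
{"name": "send_rows", "arguments": {
  "increments": [
    [[0,0,-0.006,0],[0,0,-0.006,0]]
  ]
}}

```text
clock: 22.4
tool_pos: [0.534, -0.0212, 0.0501]
orientation: [-179.9, -0.0, -98.5]
force: [-13.0, 2.8, 32.0]
opening: 0.0545
gripper_force: 16.4
```

Request:
{"name": "send_rows", "arguments": {
  "increments": [
    [[0,0,0.1,0],[-0.158,0.024,0.15,0],[-0.158,0.024,0.15,0],[-0.158,0.024,0.15,0],[-0.158,0.024,0.1,0],[-0.158,0.024,0.05,0],[-0.158,0.024,0.03,0],[-0.158,0.024,0.02,0],[-0.158,0.024,0.01,0],[-0.158,0.024,0.005,0],[-0.158,0.024,0,0]]
  ],
  "jaw": 0
}}

```text
clock: 23.78
tool_pos: [0.5016, -0.0163, 0.0499]
orientation: [180.0, -0.1, -98.4]
force: [-22.4, 4.7, 59.0]
opening: 0.0005
gripper_force: 29.5
```

Request:
{"name": "send_rows", "arguments": {
  "increments": [
    [[0,0,0.2,0],[0,0,0.5,0],[0,0,0.56,0],[-0.045,-0.3,0.56,0],[-0.086,-0.574,0.56,0],[-0.086,-0.574,0.56,0],[-0.086,-0.574,0.3,0],[-0.086,-0.574,0.1,0],[-0.086,-0.574,0.03,0],[-0.086,-0.574,0.02,0],[-0.086,-0.574,0.01,0],[-0.086,-0.574,0.0,0]]
  ]
}}

```text
clock: 25.28
tool_pos: [0.4851, -0.1305, 0.0499]
orientation: [-180.0, -0.1, -98.4]
force: [-21.2, 11.1, 57.9]
opening: 0.0003
gripper_force: 29.0
```

Request:
{"name": "send_rows", "arguments": {
  "increments": [
    [[0,0,0.2,0],[0,0,0.5,0],[0,0,0.56,0],[0.2,0.12,0.56,0],[0.42,0.248,0.56,0],[0.42,0.248,0.56,0],[0.42,0.248,0.5,0],[0.42,0.248,0.47,0],[0.42,0.248,0.47,0]]
  ]
}}

```text
clock: 26.4
tool_pos: [0.5679, -0.0816, 0.1397]
orientation: [179.9, -0.0, -98.5]
force: [0.2, -0.0, 0.4]
opening: 0.0
gripper_force: 0.0
```

```bash
python3 - <<'E'
from h import *
o=ctrl.get_obs();print(o['tool_pos'],o['force'])
for n in('side','top','wrist'):
    c=ctrl.calibration(n);snap(n)
    for t,z in(('gauge_knob',.132),('gauge_arm',.104)):
        print(n,t,[(np.round(q['pixel'],0).tolist(),round(q['conf'],2),np.round(w(c,q['pixel'],z)[:2],4).tolist()) for q in ctrl.spot_point(t,n)[:2]])
E
```

```text
[ 0.5678736  -0.08158546  0.13966419] [ 0.15317741 -0.0061377   0.35872202]
side gauge_knob [([245.0, 374.0], 0.53, [0.5665, -0.0813]), ([424.0, 366.0], 0.2, [0.3661, -0.4139])]
side gauge_arm [([252.0, 391.0], 0.63, [0.6039, -0.093]), ([213.0, 238.0], 0.52, [0.3394, 0.1646])]
top gauge_knob []
top gauge_arm []
wrist gauge_knob [([297.0, 326.0], 0.56, [0.5653, -0.0821])]
wrist gauge_arm [([278.0, 242.0], 0.98, [0.6054, -0.0855]), ([223.0, 392.0], 0.53, [0.5307, -0.1022])]
```

Request:
{"name": "send_rows", "arguments": {
  "increments": [
    [[0,0,-0.03,0],[0,0,-0.06,0],[0,0,-0.09,0],[0,0,-0.12,0],[0,0,-0.13,0],[0,0,-0.13,0]]
  ]
}}

```text
clock: 27.6
tool_pos: [0.5689, -0.0811, 0.1143]
orientation: [180.0, -0.0, -98.5]
force: [1.6, -0.1, 1.9]
opening: 0.0004
gripper_force: 0.9
```

Request:
{"name": "send_rows", "arguments": {
  "increments": [
    [[0,0,-0.01,0],[0,0,-0.012,0],[0,0,-0.014,0],[0,0,-0.014,0]]
  ]
}}

```text
clock: 28.1
tool_pos: [0.5689, -0.0812, 0.1116]
orientation: [-180.0, 0.0, -98.5]
force: [0.6, 0.2, 2.4]
opening: 0.0003
gripper_force: 1.0
```

Request:
{"name": "send_rows", "arguments": {
  "increments": [
    [[0,0,-0.004,0],[0,0,-0.008,0],[0,0,-0.008,0]]
  ]
}}

```text
clock: 28.48
tool_pos: [0.569, -0.0812, 0.1103]
orientation: [-180.0, -0.0, -98.5]
force: [-1.5, 1.4, 5.5]
opening: 0.0002
gripper_force: 2.7
```

Request:
{"name": "send_rows", "arguments": {
  "increments": [
    [[0,0,-0.004,0],[0,0,-0.008,0],[0,0,-0.008,0],[0,0,-0.008,0]]
  ]
}}

```text
clock: 28.98
tool_pos: [0.5692, -0.0812, 0.1102]
orientation: [-179.9, -0.0, -98.5]
force: [-5.1, 2.7, 16.9]
opening: 0.0003
gripper_force: 8.3
```

Request:
{"name": "send_rows", "arguments": {
  "increments": [
    [[0,0,0.05,0],[0,0,0.12,0],[0,0,0.3,0],[0,0,0.6,0],[-0.1,0.3,0.8,0],[-0.2,0.6,0.8,0],[-0.3,0.9,0.8,0],[-0.3,1,0.8,0],[-0.3,1,0.8,0]]
  ]
}}

```text
clock: 30.1
tool_pos: [0.5083, 0.1207, 0.2688]
orientation: [180.0, 0.0, -98.3]
force: [-0.8, -0.9, -0.6]
opening: 0.0004
gripper_force: 0.0
```

```bash
python3 - <<'E'
from fit import *
o=ctrl.get_obs();print(o['tool_pos'],o['force'])
ims={}
for n in('side','top','wrist'):
    c=ctrl.calibration(n);ims[n]=snap(n)
    for t,z in(('gauge_knob',.132),('canister',0),('plate',.042),('bottle',0),('pinch_bowl',0),('bowl',0),('mortar',0),('stopwatch',0),('spoon',0),('jug',0)):
        print(n,t,[(np.round(q['pixel'],0).tolist(),round(q['conf'],2),np.round(w(c,q['pixel'],z)[:2],3).tolist()) for q in ctrl.spot_point(t,n)[:2]])
a=cv2.resize(ims['side'][215:375,255:455],None,fx=2,fy=2,interpolation=cv2.INTER_CUBIC)
b=cv2.resize(ims['wrist'][60:380,240:640],None,fx=1,fy=1)
cv2.imwrite('pics/fin.png',np.hstack([a,b])[:,:,::-1])
E
```

```text
[0.5082649  0.12070529 0.26876981] [-0.78907445 -0.94727265 -0.55242961]
side gauge_knob [([359.0, 469.0], 0.71, [0.586, -0.39]), ([248.0, 376.0], 0.46, [0.565, -0.091])]
side canister [([361.0, 391.0], 0.7, [0.507, -0.278]), ([362.0, 469.0], 0.33, [0.653, -0.351])]
side plate [([277.0, 354.0], 0.91, [0.523, -0.08]), ([186.0, 186.0], 0.72, [0.257, 0.393])]
side bottle [([230.0, 389.0], 0.95, [0.695, 0.045])]
side pinch_bowl [([263.0, 287.0], 0.57, [0.414, 0.055]), ([175.0, 263.0], 0.19, [0.478, 0.395])]
side bowl [([179.0, 334.0], 0.69, [0.656, 0.289]), ([421.0, 368.0], 0.58, [0.404, -0.37])]
side mortar [([362.0, 467.0], 0.77, [0.651, -0.349])]
side stopwatch [([214.0, 239.0], 0.52, [0.361, 0.269]), ([228.0, 386.0], 0.32, [0.692, 0.055])]
side spoon [([180.0, 335.0], 0.6, [0.656, 0.286])]
side jug [([178.0, 262.0], 0.64, [0.47, 0.382]), ([232.0, 386.0], 0.23, [0.685, 0.045])]
top gauge_knob [([197.0, 366.0], 0.51, [0.572, -0.078])]
top canister [([228.0, 428.0], 0.8, [0.508, -0.258])]
top plate [([180.0, 177.0], 0.75, [0.64, 0.416]), ([221.0, 366.0], 0.65, [0.525, -0.085])]
top bottle [([164.0, 310.0], 0.56, [0.689, 0.061])]
top pinch_bowl [([265.0, 314.0], 0.81, [0.413, 0.051]), ([218.0, 333.0], 0.54, [0.539, -0.002])]
top bowl [([267.0, 468.0], 0.62, [0.403, -0.364])]
top mortar []
top stopwatch [([202.0, 363.0], 0.69, [0.581, -0.084]), ([289.0, 231.0], 0.58, [0.35, 0.275])]
top spoon []
top jug []
wrist gauge_knob []
wrist canister [([304.0, 486.0], 0.58, [0.346, 0.269])]
wrist plate [([432.0, 562.0], 0.7, [0.28, 0.417]), ([306.0, 485.0], 0.54, [0.362, 0.248])]
wrist bottle [([152.0, 130.0], 0.61, [0.686, 0.053])]
wrist pinch_bowl [([113.0, 404.0], 0.58, [0.416, 0.056])]
wrist bowl []
wrist mortar []
wrist stopwatch [([307.0, 484.0], 0.83, [0.349, 0.271])]
wrist spoon []
wrist jug [([113.0, 406.0], 0.37, [0.415, 0.057]), ([78.0, 272.0], 0.18, [0.535, 0.006])]
```

View pics/fin.png

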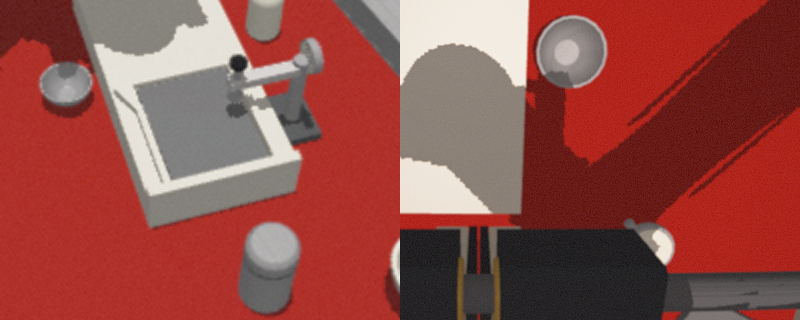

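The final view shows the plate level in the pocket (centre near (125, 205) in the left crop), the canister standing at (265, 265), the knob back up at (63, 238) and the bystanders in place. Handing in.

```bash
python3 -c "
from plant import ctrl
print(ctrl.close_job())"
```

```text
the job is handed in; nothing more can be done
None
```

I handed the job in at about 32 s of the 72 s allowed: the canister stands on the bench, the plate is pressed home (fingertips stopped at deck height, 50 mm), the gauge foot met the plate with the knob at 110 mm before springing back up, and no bystander showed movement in the last pictures; the verdict was not shown.

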